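# Find the ceramic burr among the grinder's parts tins

## Task

The grinder is stripped for service and its spare ceramic cone burr lies in one of the three lidded steel parts tins on the ledge. Open the tins one at a time until you find it, shutting each before you raise the next lid so that coffee dust stays off the parts inside, and leave those other parts in their shut tins and the things around undisturbed. The burr chips easily: take it with a light grip and set it down gently, upright and wholly on the cork pad; the emptied tin may stay open.

Things in the scene. Friction and masses are not known exactly. Their poses are not given: they have to be found in the camera images.
- tin1: plain steel parts tin, fixed to the ledge: 120 mm deep (x), 140 mm wide (y), walls and floor 3 mm, rim 76 mm up, 80 mm high with its flat lid shut. Origin: centre of its underside. Front at its -x, lid hinged along y on its far (+x) rim. All three tins look alike; each holds one thing, any of the three, standing within 15 mm of the middle of its floor
- lid1 (a joint): hinge of tin1's lid, rad: 0 shut, grows as the lid swings up and back, stop at 1.9 (leaning back past upright). Stiff hinge: the lid stays at any angle it is left at and must be moved all the way in both directions (about 1 to 3 N at the knob)
- lid1_knob (a point): centre of the barrel knob of tin1's lid: black plastic drum lying along the hinge direction (y), 30 mm across, 26 mm long between its flat ends, on a 10 mm stem; centre 30 mm above the top face of the lid and 20 mm behind its front edge; 100 mm from the hinge line towards the front and 34 mm above it when shut. Moves and turns with the lid, its z axis stands square on the lid
- lid1_hinge (a point): middle of the hinge line of tin1, 60 mm behind the tin's centre, 76 mm above the ledge. Turns with the lid; its y axis is the hinge line. The lid reaches 120 mm from it towards the front
- tin2: plain steel parts tin, fixed to the ledge: 120 mm deep (x), 140 mm wide (y), walls and floor 3 mm, rim 76 mm up, 80 mm high with its flat lid shut. Origin: centre of its underside. Front at its -x, lid hinged along y on its far (+x) rim. All three tins look alike; each holds one thing, any of the three, standing within 15 mm of the middle of its floor
- lid2 (a joint): hinge of tin2's lid, rad: 0 shut, grows as the lid swings up and back, stop at 1.9 (leaning back past upright). Stiff hinge: the lid stays at any angle it is left at and must be moved all the way in both directions (about 1 to 3 N at the knob)
- lid2_knob (a point): centre of the barrel knob of tin2's lid: black plastic drum lying along the hinge direction (y), 30 mm across, 26 mm long between its flat ends, on a 10 mm stem; centre 30 mm above the top face of the lid and 20 mm behind its front edge; 100 mm from the hinge line towards the front and 34 mm above it when shut. Moves and turns with the lid, its z axis stands square on the lid
- lid2_hinge (a point): middle of the hinge line of tin2, 60 mm behind the tin's centre, 76 mm above the ledge. Turns with the lid; its y axis is the hinge line. The lid reaches 120 mm from it towards the front
- tin3: plain steel parts tin, fixed to the ledge: 120 mm deep (x), 140 mm wide (y), walls and floor 3 mm, rim 76 mm up, 80 mm high with its flat lid shut. Origin: centre of its underside. Front at its -x, lid hinged along y on its far (+x) rim. All three tins look alike; each holds one thing, any of the three, standing within 15 mm of the middle of its floor
- lid3 (a joint): hinge of tin3's lid, rad: 0 shut, grows as the lid swings up and back, stop at 1.9 (leaning back past upright). Stiff hinge: the lid stays at any angle it is left at and must be moved all the way in both directions (about 1 to 3 N at the knob)
- lid3_knob (a point): centre of the barrel knob of tin3's lid: black plastic drum lying along the hinge direction (y), 30 mm across, 26 mm long between its flat ends, on a 10 mm stem; centre 30 mm above the top face of the lid and 20 mm behind its front edge; 100 mm from the hinge line towards the front and 34 mm above it when shut. Moves and turns with the lid, its z axis stands square on the lid
- lid3_hinge (a point): middle of the hinge line of tin3, 60 mm behind the tin's centre, 76 mm above the ledge. Turns with the lid; its y axis is the hinge line. The lid reaches 120 mm from it towards the front
- burr_center (a point): wanted part: white ceramic cone burr, 56 mm tall; round foot 64 mm across, 8 mm thick, then a toothed cone narrowing from 58 to 34 mm, topped by a smooth round hub 26 mm across, 22 mm tall, with a dark bore. About 0.25 kg. Point: on its axis, 28 mm above its underside, 17 mm below mid-hub; z along its axis. It chips if the two fingers together press it with over 100 N (50 N each), or if it lands on the pad with over 70 N (a drop of about 15 mm)
- basket_center (a point): steel filter basket, an open cup 70 mm across its rim and 27 mm tall, in one of the tins; not wanted. Point: on its axis, half-way up
- tamper_center (a point): steel palm tamper, a plain stepped disc 68 mm across and 32 mm tall, in one of the tins; not wanted. Point: on its axis, half-way up
- pad_top (a point): centre of the top face of the round cork pad, 140 mm across and 8 mm thick, fixed flat on the ledge in line with the tins
- funnel_center (a point): bystander: blue plastic funnel standing mouth down, 120 mm across, 115 mm tall, loose. Point: on its axis, 55 mm up
- stand_center (a point): bystander: upturned terracotta jebena stand, a waisted ring 112 mm across and 50 mm tall, loose. Point: its middle, half-way up
- coasters_center (a point): bystander: stack of round wooden coasters held by a steel spring clip, 94 mm across and 46 mm tall, loose as one piece. Point: its middle, half-way up
There are look-alikes about, which are no part of the job. What is shaped like the tin3 but green or yellow is not meant.

How it is judged:
On the way, in this order (a step that is already met when the one before it is completed fails the run):
1. a tin's lid is raised (value of joint any of lid1, lid2, lid3 above 0.7 rad), for 0.1 s.
2. the burr stands upright on the cork pad, let go (horizontal distance between burr_center and pad_top below 0.038 m and z of burr_center in the frame of pad_top between 0.022 and 0.034 m and angle between burr_center's own z axis and vertical below 0.12 rad and contact force between the fingers and burr below 0.1 N), for 0.2 s.
At the end, for the whole second after the job is handed in: The burr stands at rest, released, upright within 0.12 rad, its axis within 38 mm of the cork pad's centre. Each tin that holds the basket or the tamper is shut to within 0.06 rad (the emptied one may be open). Basket and tamper lie within 45 mm of where they began (all of step 2 and linear speed of burr below 0.02 m/s and (value of joint lid1 below 0.06 rad or horizontal distance between each of basket_center, tamper_center and tin1 above 0.07 m) and (value of joint lid2 below 0.06 rad or horizontal distance between each of basket_center, tamper_center and tin2 above 0.07 m) and (value of joint lid3 below 0.06 rad or horizontal distance between each of basket_center, tamper_center and tin3 above 0.07 m) and distance of each of basket_center, tamper_center from where it was at the start of the episode below 0.045 m); the robot touches nothing.
It fails at once if two lids are raised at once (both more than 0.3 rad) (value of joint each of lid1, lid2 above 0.3 rad or value of joint each of lid1, lid3 above 0.3 rad or value of joint each of lid2, lid3 above 0.3 rad).
It fails at once if the burr is squeezed by the fingers with more than 100 N in all (contact force between the fingers and burr above 100 N).
It fails at once if the burr is knocked down on the pad with more than 70 N (contact force between burr and pad above 70 N).
It fails at once if the funnel, the jebena stand or the coaster stack is moved by more than 25 mm (distance of any of funnel_center, stand_center, coasters_center from where it was at the start of the episode above 0.025 m).
It fails at once if the basket or the tamper is lifted out of its tin (height (world z) of any of basket_center, tamper_center above 0.09 m).
It also fails if it takes over 72 s, if anything falls off the work surface, if the arm or the gripper's body presses on something with over 40 N, if the wrist force passes 120 N, or if a joint passes its speed limit or range.

## Robot

A 7-joint arm with a two-finger parallel gripper is mounted at the origin on the work surface. World frame = base frame: x ahead of the robot, y to its left, z up, the work surface at z = 0. Lengths are in m, angles in rad, forces in N, time in s.
With the tool pointing down it reaches from about 0.35 to 0.9 m from the base axis. Payload 8.1 kg.
Tool frame: the origin (TCP) lies between the finger pads; the fingertips stand 17 mm ahead of it and the grasp point (between the pads) lies 2 mm behind it; z points along the fingers, y is the direction in which the jaws open and shut (so a half turn about z gives the same grasp; the last joint's range is limited). The gripper opens to 92 mm and grips with 3 to 60 N. Pads are 19 mm wide; open, the fingers measure 130 mm over their backs; the gripper's body (75 mm by 190 mm) begins 47 mm behind the grasp point.
Start: joints at [-1.294, 0.434, 0.025, 1.573, -0.012, 1.134, -0.075], TCP at [0.232, 0.58, 0.244] pointing down, gripper open.
Joint ranges: [-2.62, 2.62], [-0.44, 2.09], [-1.27, 1.32], [0.08, 2.57], [-1.32, 4.46], [0.12, 2], [-2.74, 2.74]. Speed limits (rad/s): [2.22, 2.22, 3.01, 3.01, 3.14, 3.14, 3.14].

## Interface

Orientations are given as a rotation vector (axis times angle).
In Python, from cell import arm gives the robot as it stands. The module is installed in compiled form; this text tells all that it offers.
- The arm moves only by the shell command python3 -m crank 'ROWS' [FORCE]. ROWS is JSON, a list of rows, each a list of 5 numbers: the opening, from 0 (shut) to 1 (fully open), then the shift along the world's x, y, z normalised to -1 to 1, where 1 is 40 cm, then the turn about the world's z normalised to -1 to 1, where 1 is 60 degrees. In form: [[fingers, tx, ty, tz, twist], ...]. A call has exactly 8 rows; each row shifts and turns the commanded pose from where the row before left it; what a row does not reach is not made up. A row lasts 1/12 s, in which the tool goes at most 41.7 mm and 7.16 degrees, less where a joint would pass 70% of its speed; a pose out of reach is approached as far as the arm can. A call with a number of a shift or a turn outside -1 to 1 is refused whole. A call with a gripper value outside its range is refused whole. The fingers move at their own pace and stop on an object; FORCE is the grip in N (left out, the last holds). Time passes only in rows, so rows that do not move let the fingers close, or fill a call up. It gives the time, the measured TCP pose, the force and the opening at its end, in the units of the state.
- arm.observe(): the state, without advancing time (a new reading comes with each control period).
- arm.get_image(name): name is "side" or "top" or "wrist"; returns the picture (384x512x3 uint8, red, green, blue); there is no depth.
- arm.get_calibration(name): a dict with "intrinsics" (3x3 intrinsics, pixels), "extrinsics" (4x4, takes a point from camera to world coordinates). Camera axes: x right, y down, z forward; pixel columns grow to the right and rows downward; lengths in m; the calibration is good to about 2 mm. A picture is of the moment at which its call begins: read the wrist's pose just before it. get_calibration takes no time and is no camera call; for the wrist camera it gives the pose at the moment of the call.
- arm.sign_off(): hands the job in, once; it reports no verdict.
The state is a dict: "clock": time; "joints": joint angles; "dq": joint speeds; "joint_efforts": joint torques, N m; "position": TCP position; "ee_rot": TCP orientation; "force": force on the tool from outside, world axes, zero at the start; "ft_torque": the same for the moment, N m; "width": opening from 0.0 (shut) to 1.0 (fully open).
Only numpy, scipy, OpenCV 4.12 (cv2) and the standard library are available. Lean on these libraries where they do the work, as an engineer would, in place of code of your own. Each camera call takes 0.05 s, during which the arm holds its last target.

## Working session

There is one attempt and no reset: what is moved stays moved. The work goes in short steps, Python scripts to look and compute and a shell command to move; the robot and the scene stay as the last step left them, time stands still between calls to the robot, and variables do not carry over. Pictures are saved under pics/ and viewed, and the job is handed in when it is done.

```bash
mkdir -p pics; ls; python3 - <<'E'
from cell import arm
import cv2
s=arm.observe();print(s)
for n in ("side","top","wrist"):
    c=arm.get_calibration(n);print(n,c)
    cv2.imwrite(f"pics/a_{n}.png",cv2.cvtColor(arm.get_image(n),cv2.COLOR_RGB2BGR))
E
```

```text
pics
{'clock': 0.0, 'joints': array([-1.29358824,  0.43522102,  0.02497961,  1.57411547, -0.01159609,
        1.13399728, -0.07508754]), 'dq': array([ 0.00011988,  0.00047843,  0.00052468, -0.00096023, -0.0002662 ,
        0.00046308, -0.00065884]), 'joint_efforts': array([ 1.14906680e-05, -6.67846799e+01,  9.84985940e-01, -3.14461613e+01,
       -6.05136459e-02,  4.29449393e-02,  1.71904444e-04]), 'position': array([0.23158692, 0.57997731, 0.24293915]), 'ee_rot': array([-5.93088328e-01, -3.08494585e+00,  2.49574884e-03]), 'force': array([-0.42568849, -0.31421636, -0.19128718]), 'ft_torque': array([-0.01070879,  0.01946423,  0.0153497 ]), 'width': 0.9989799937442574}
side {'intrinsics': array([[459.19726715,   0.        , 258.30588886],
       [  0.        , 459.19726715, 194.338184  ],
       [  0.        ,   0.        ,   1.        ]]), 'extrinsics': array([[-0.98811267, -0.07585791,  0.13371214,  0.32946593],
       [-0.15274828,  0.58267167, -0.79822409,  1.26112049],
       [-0.01735866, -0.80915963, -0.58733242,  0.94956956],
       [ 0.        ,  0.        ,  0.        ,  1.  
[... 180 characters left out ...]
]]), 'extrinsics': array([[-0.00746772, -0.98548638,  0.16959018,  0.323419  ],
       [-0.99995886,  0.00648623, -0.00634068,  0.10783546],
       [ 0.00514865, -0.16963056, -0.98549428,  1.23777612],
       [ 0.        ,  0.        ,  0.        ,  1.        ]])}
wrist {'intrinsics': array([[294.58703375,   0.        , 256.76500766],
       [  0.        , 294.58703375, 199.1154064 ],
       [  0.        ,   0.        ,   1.        ]]), 'extrinsics': array([[ 0.37124435,  0.8985001 ,  0.23425456,  0.16694359],
       [ 0.92853436, -0.35889355, -0.09497038,  0.60511591],
       [-0.00125844,  0.25277063, -0.96752541,  0.38535038],
       [ 0.        ,  0.        ,  0.        ,  1.        ]])}
```

View pics/a_top.png

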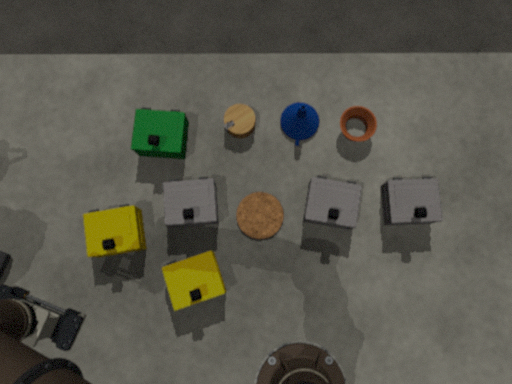

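View pics/a_side.png

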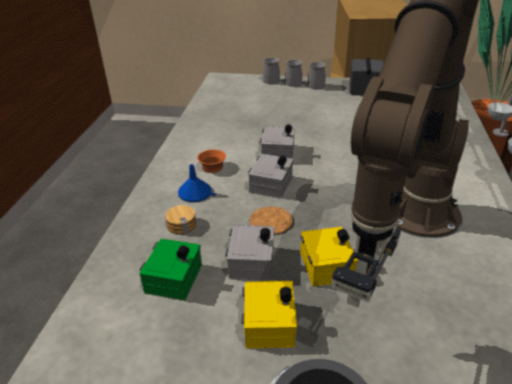

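View pics/a_wrist.png

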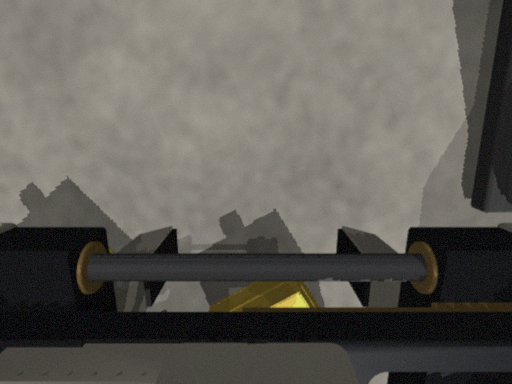

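Top: grey tins at about (190,202), (333,202) and (412,201), cork pad at (260,215). The coasters (240,120), funnel (300,120) and stand (358,124) sit behind them, and the yellow and green tins are look-alikes. Next I measure the knobs, lids and pad.

```bash
cat > h.py <<'E'
import numpy as np,cv2
from cell import arm
def ray(n,uv,cal=None):
    c=cal or arm.get_calibration(n);K=np.array(c["intrinsics"]);T=np.array(c["extrinsics"])
    d=T[:3,:3]@np.linalg.solve(K,np.array([uv[0],uv[1],1.]));return T[:3,3],d/np.linalg.norm(d)
def plane(n,uv,z,cal=None):
    o,d=ray(n,uv,cal);return o+d*(z-o[2])/d[2]
def tri(rs):
    A=0;b=0
    for o,d in rs:
        P=np.eye(3)-np.outer(d,d);A=A+P;b=b+P@o
    x=np.linalg.solve(A,b);return x,[round(float(np.linalg.norm(np.cross(x-o,d)))*1000,1) for o,d in rs]
def proj(n,X,cal=None):
    c=cal or arm.get_calibration(n);T=np.linalg.inv(c["extrinsics"]);p=c["intrinsics"]@(T[:3,:3]@X+T[:3,3]);return p[:2]/p[2]
def snap(n,name):
    c=arm.get_calibration(n);im=cv2.cvtColor(arm.get_image(n),cv2.COLOR_RGB2BGR);cv2.imwrite(f"pics/{name}.png",im);return im,c
E
python3 - <<'E'
from h import *
t=cv2.imread("pics/a_top.png");s=cv2.imread("pics/a_side.png")
def blobs(im,m,amin,box):
    n,l,st,ce=cv2.connectedComponentsWithStats(m.astype(np.uint8))
    return [(ce[i].round(1),st[i][4],st[i][:4]) for i in range(1,n) if st[i][4]>amin and box[0]<ce[i][0]<box[1] and box[2]<ce[i][1]<box[3]]
kt=blobs(t,t.max(2)<35,40,(80,450,100,320));print("top",*kt,sep="\n")
ks=blobs(s,s.max(2)<35,30,(130,310,110,310));print("side",*ks,sep="\n")
h=cv2.cvtColor(t,cv2.COLOR_BGR2HSV)
m=((h[...,0]<20)&(h[...,1]>90)&(h[...,2]>80)).astype(np.uint8)
for b in blobs(t,m,300,(0,512,0,384)): print("warm",b,plane("top",b[0],.008))
for nm,b in (("L",(155,225,165,240)),("M",(295,370,165,240)),("R",(378,450,165,240))):
    x0,x1,y0,y1=b;g=t[y0:y1,x0:x1].astype(int)
    mm=((g.max(2)-g.min(2)<18)&(g.mean(2)>100)).astype(np.uint8)
    print(nm,t[y0+10:y0+12,x0+5],t[(y0+y1)//2,(x0+x1)//2])
for n,c in (("t",(110,80,430,320)),):
    x0,y0,x1,y1=c;cv2.imwrite("pics/topz1.png",cv2.resize(t[165:250,150:250],None,fx=6,fy=6,interpolation=cv2.INTER_CUBIC));cv2.imwrite("pics/topz2.png",cv2.resize(t[165:250,290:450],None,fx=5,fy=5,interpolation=cv2.INTER_CUBIC))
E
```

```text
top
(array([182.4, 146.3]), np.int32(97), array([172, 128,  16,  31], dtype=int32))
(array([153.7, 140.1]), np.int32(89), array([149, 135,  10,  11], dtype=int32))
(array([386.2, 196.8]), np.int32(44), array([383, 184,   6,  27], dtype=int32))
(array([188.2, 213.7]), np.int32(85), array([184, 209,  10,  10], dtype=int32))
(array([333. , 213.9]), np.int32(82), array([329, 209,   9,  11], dtype=int32))
(array([419.8, 212.4]), np.int32(104), array([414, 208,  12,  10], dtype=int32))
(array([108.4, 244. ]), np.int32(91), array([103, 239,  12,  10], dtype=int32))
(array([195.3, 294.8]), np.int32(81), array([191, 290,  10,  11], dtype=int32))
side
(array([281.7, 160.5]), np.int32(50), array([278, 156,   8,  11], dtype=int32))
(array([264.6, 234.6]), np.int32(85), array([261, 229,   8,  13], dtype=int32))
(array([182.4, 252.6]), np.int32(101), array([177, 247,  11,  13], dtype=int32))
(array([285.2, 294.7]), np.int32(115), array([281, 288,  10,  15], dtype=int32))
warm (array([239.2, 118.2]), np.int32(619), array([224, 104,  32,  30], dtype=int32)) [0.78630548 0.16986622 0.008     ]
warm (array([358.5, 125.7]), np.int32(484), array([340, 106,  37,  36], dtype=int32)) [ 0.76024355 -0.19458411  0.008     ]
warm (array([259.6, 214.8]), np.int32(1721), array([236, 192,  48,  47], dtype=int32)) [0.48783078 0.10929446 0.008     ]
L [[55 64 64]
 [57 63 63]] [102 105 108]
M [[ 97 105 109]
 [ 97 107 107]] [ 98  99 104]
R [[106 116 118]
 [106 116 117]] [102 105 108]
```

View pics/topz1.png

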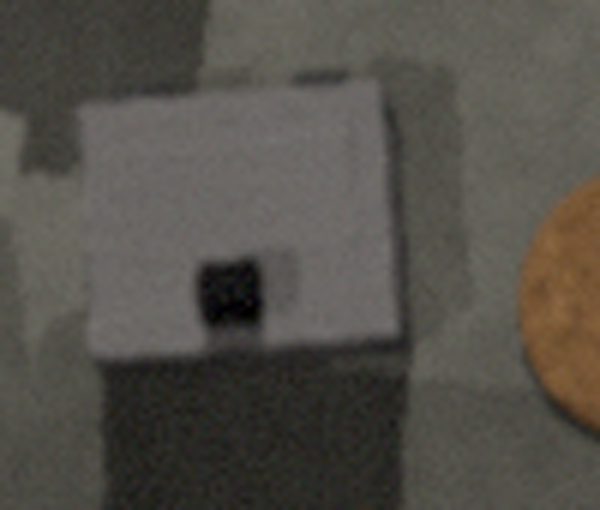

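View pics/topz2.png

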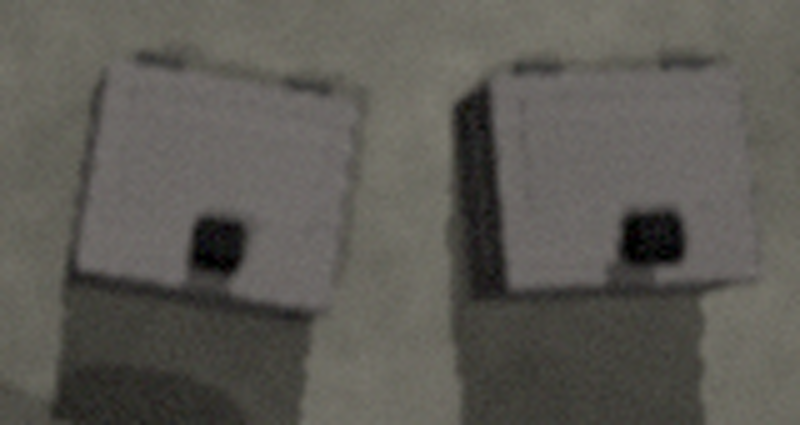

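```bash
python3 - <<'E'
from h import *
s=cv2.imread("pics/a_side.png")
cv2.imwrite("pics/sidez.png",cv2.resize(s[110:290,210:330],None,fx=4,fy=3.3,interpolation=cv2.INTER_CUBIC))
for n,a in (("L",(188.2,213.7)),("M",(333,213.9)),("R",(419.8,212.4))):
    print(n,plane("top",a,.115))
    print(proj("side",plane("top",a,.11)))
E
```

```text
L [0.47780167 0.30079063 0.115     ]
[263.28940206 233.4697479 ]
M [ 0.47462738 -0.08819321  0.115     ]
[280.45536883 160.14219786]
R [ 0.47711728 -0.32231642  0.115     ]
[286.75027878 128.32842691]
```

```bash
python3 - <<'E'
from h import *
C={"L":(6,150,165,[(80,105),(380,78),(402,335),(88,358)]),"M":(5,290,165,[(107,65),(360,95),(322,313),(75,272)]),"R":(5,290,165,[(490,72),(740,62),(762,275),(510,290)])}
K={"L":((188.2,213.7),(264.6,234.6)),"M":((333,213.9),(281.7,160.5)),"R":((419.8,212.4),(288,128.5))}
for n,(f,x,y,p) in C.items():
    P=[plane("top",(x+a/f,y+b/f),.08) for a,b in p]
    c=np.mean(P,0); BL,BR,FR,FL=P
    v=(BL-BR)+(FL-FR); # +y of tin
    u=(BL-FL)+(BR-FR)
    print(n,"centre",c.round(3),"w",np.linalg.norm(v)/2,"d",np.linalg.norm(u)/2,"yaw y",np.degrees(np.arctan2(-v[0],v[1])),"yaw x",np.degrees(np.arctan2(u[1],u[0])))
    print("  knob",tri([ray("top",K[n][0]),ray("side",K[n][1])]),plane("top",K[n][0],.11).round(3))
print(plane("top",(259.6,214.8),.008))
E
```

```text
L centre [0.517 0.304 0.08 ] w 0.14233563905996902 d 0.12029311592828217 yaw y 4.363267063587705 yaw x 4.561674641487563
  knob (array([0.47682857, 0.30208004, 0.10688861]), [2.1, 2.1]) [0.478 0.302 0.11 ]
M centre [ 0.513 -0.096  0.08 ] w 0.14028823291507353 d 0.1221716983182633 yaw y -8.572525510433529 yaw x -11.257546814966203
  knob (array([ 0.47318478, -0.08923659,  0.1090327 ]), [2.2, 2.2]) [ 0.475 -0.089  0.11 ]
R centre [ 0.518 -0.325  0.08 ] w 0.14100954531580917 d 0.12209950770745905 yaw y 2.490025471370179 yaw x 1.5712574068956755
  knob (array([ 0.47536056, -0.32422516,  0.1098499 ]), [2.4, 2.4]) [ 0.478 -0.324  0.11 ]
[0.48783078 0.10929446 0.008     ]
```

View pics/sidez.png

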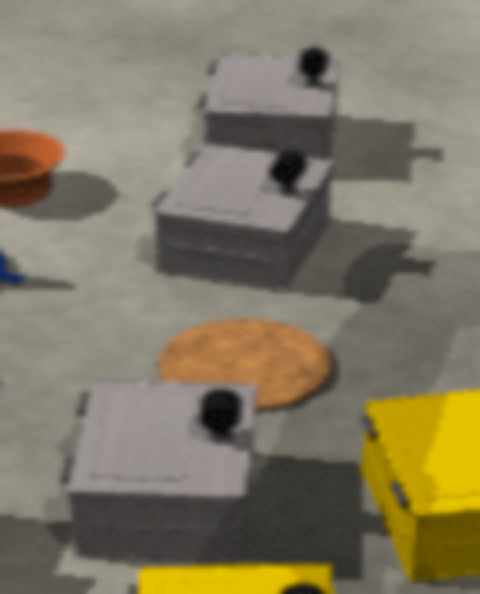

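L tin knob is at (0.477,0.301,0.11) with yaw about 4.4°. I'll open it first, with the wrist camera on the -x side so it looks into the tin while the knob is held.

```bash
python3 -m crank '[[0.8,0.05,-0.058,-0.002,0.036],[0.8,0.05,-0.058,-0.002,0.036],[0.8,0.05,-0.058,-0.002,0.036],[0.8,0.05,-0.058,-0.002,0.036],[0.8,0.05,-0.058,-0.002,0.036],[0.8,0.05,-0.058,-0.002,0.036],[0.8,0.05,-0.058,-0.002,0.036],[0.8,0.05,-0.058,-0.002,0.036]]' 20
python3 -m crank '[[0.7,0.05,-0.058,-0.005,0.036],[0.7,0.05,-0.058,-0.01,0.036],[0.7,0.05,-0.058,-0.02,0.036],[0.7,0.05,-0.058,-0.03,0.036],[0.7,0.013,-0.002,-0.03,0.005],[0.7,0,0,0,0],[0.7,0,0,0,0],[0.7,0,0,0,0]]' 20
python3 - <<'E'
from h import *
s=arm.observe();p=s["position"];r=s["ee_rot"];print(p.round(4),np.degrees(2*np.arctan2(r[1],r[0]))%360,r,s["width"],s["clock"])
im,c=snap("wrist","b_wrist")
E
```

```text
clock: 0.82
position: [0.3924, 0.3935, 0.2372]
ee_rot: [-0.12, -3.139, 0.0]
force: [0.6, 0.2, 0.2]
width: 0.8
clock: 1.48
position: [0.476, 0.3027, 0.1997]
ee_rot: [0.124, -3.139, -0.001]
force: [0.0, 0.1, -0.3]
width: 0.697
[0.476  0.3027 0.1997] 184.5347078925066 [ 1.24271965e-01 -3.13869916e+00 -1.19665528e-03] 0.6969676574159668 1.4833
```

View pics/b_wrist.png

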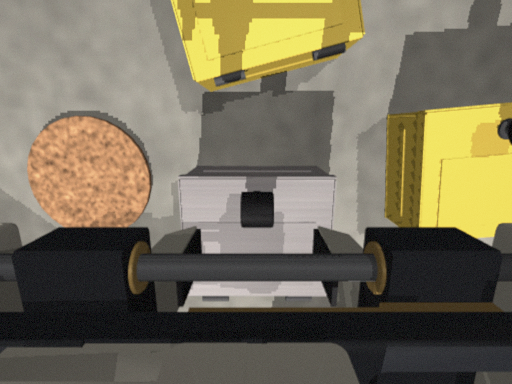

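The wrist view shows the knob at (257,209), centred between the fingers, and the pad at (90,172). I'll cross-check both with the top view.

```bash
python3 - <<'E'
from h import *
c=arm.get_calibration("wrist");im=cv2.imread("pics/b_wrist.png")
print(tri([ray("wrist",(257,209),c),ray("top",(188.2,213.7))]),plane("wrist",(257,209),.11,c))
h=cv2.cvtColor(im,cv2.COLOR_BGR2HSV);m=((h[...,0]<20)&(h[...,1]>90)&(h[...,2]>80)).astype(np.uint8)[:240,:200]
k=cv2.findContours(m,0,1)[0];k=max(k,key=cv2.contourArea);e=cv2.fitEllipse(k);print(e,plane("wrist",e[0],.008,c))
print(tri([ray("wrist",e[0],c),ray("top",(259.6,214.8))]))
E
```

```text
(array([0.4801259 , 0.30374341, 0.09578974]), [0.5, 0.5]) [0.47557929 0.30303596 0.11      ]
((88.42081451416016, 173.5989227294922), (109.66728210449219, 127.59758758544922), 120.14802551269531) [0.47884422 0.10983258 0.008     ]
(array([0.48381971, 0.10866959, 0.00537533]), [4.4, 4.4])
```

```bash
python3 -m crank '[[0.7,0.002,0,-0.04,0],[0.7,0,0,-0.05,0],[0.7,0,0,-0.05,0],[0.7,0,0,-0.05,0],[0.7,0,0,-0.039,0],[0.7,0,0,0,0],[0.2,0,0,0,0],[0,0,0,0,0]]' 20
python3 -m crank '[[0,0,0,0,0],[0,0,0,0,0],[0,0,0,0,0],[0,0,0,0,0],[0,0,0,0,0],[0,0,0,0,0],[0,0,0,0,0],[0,0,0,0,0]]' 20
python3 - <<'E'
import numpy as np
# arc for yaw: steps of th, units, 75 deg
y=np.radians(4.4)
th=np.radians(np.arange(0,86,7.5));R=np.hypot(100,34);a0=np.arctan2(34,100)
f=-R*np.cos(a0+th);z=R*np.sin(a0+th)
for i in range(1,len(th)): 
    d=(f[i]-f[i-1])/400;print(round(np.degrees(th[i]),1),round(d*np.cos(y),3),round(d*np.sin(y),4),round((z[i]-z[i-1])/400,3))
E
```

```text
clock: 2.2
position: [0.4779, 0.3024, 0.109]
ee_rot: [-0.124, 3.138, 0.002]
force: [0.1, 0.5, -0.4]
width: 0.601
clock: 2.87
position: [0.4779, 0.3029, 0.1083]
ee_rot: [-0.123, 3.138, 0.004]
force: [-0.5, 5.4, 0.4]
width: 0.278
7.5 0.013 0.001 0.032
15.0 0.017 0.0013 0.03
22.5 0.021 0.0016 0.027
30.0 0.024 0.0019 0.024
37.5 0.027 0.0021 0.021
45.0 0.03 0.0023 0.017
52.5 0.032 0.0024 0.013
60.0 0.033 0.0026 0.009
67.5 0.034 0.0026 0.004
75.0 0.034 0.0026 -0.0
82.5 0.034 0.0026 -0.005
```

```bash
python3 -m crank '[[0,0.013,0.001,0.032,0],[0,0.017,0.001,0.03,0],[0,0.021,0.002,0.027,0],[0,0.024,0.002,0.024,0],[0,0.027,0.002,0.021,0],[0,0.03,0.002,0.017,0],[0,0.032,0.002,0.013,0],[0,0.033,0.003,0.009,0]]' 20
python3 -m crank '[[0,0.034,0.003,0.004,0],[0,0.034,0.003,0,0],[0,0,0,0,0],[0,0,0,0,0],[0,0,0,0,0],[0,0,0,0,0],[0,0,0,0,0],[0,0,0,0,0]]' 20
python3 - <<'E'
from h import *
s=arm.observe();print(s["position"].round(4),s["force"],s["width"])
for n in ("wrist","side","top"):snap(n,"c_"+n)
E
```

```text
clock: 3.53
position: [0.555, 0.3089, 0.1772]
ee_rot: [0.125, -3.136, -0.002]
force: [-5.2, 4.4, -3.1]
width: 0.28
clock: 4.2
position: [0.5843, 0.3112, 0.1791]
ee_rot: [-0.123, 3.137, 0.004]
force: [3.5, 5.5, -1.8]
width: 0.282
[0.5843 0.3112 0.1791] [ 3.49665786  5.45828468 -1.81404453] 0.2815023598506443
```

View pics/c_wrist.png

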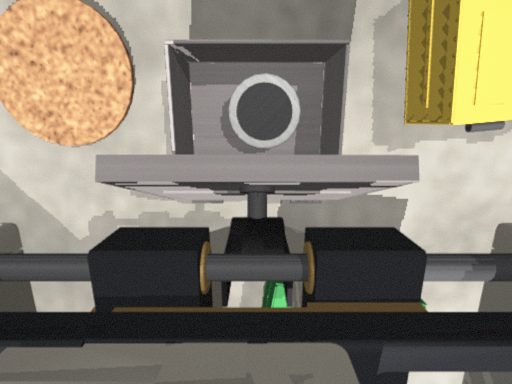

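View pics/c_side.png

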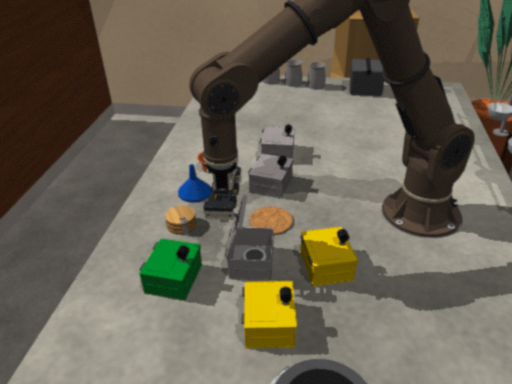

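An open steel cup shows at (265,110), which is the basket. This isn't the burr, so I'll close the lid along the same arc.

```bash
python3 -m crank '[[0,-0.034,-0.003,0,0],[0,-0.034,-0.003,-0.004,0],[0,-0.033,-0.003,-0.009,0],[0,-0.032,-0.002,-0.013,0],[0,-0.03,-0.002,-0.017,0],[0,-0.027,-0.002,-0.021,0],[0,-0.024,-0.002,-0.024,0],[0,-0.021,-0.002,-0.027,0]]' 20
python3 -m crank '[[0,-0.017,-0.001,-0.03,0],[0,-0.013,-0.001,-0.032,0],[0,0,0,-0.006,0],[0,0,0,-0.006,0],[0,0,0,0,0],[0,0,0,0,0],[0,0,0,0,0],[0,0,0,0,0]]' 20
python3 - <<'E'
from h import *
s=arm.observe();print(s["position"].round(4),s["force"],s["width"])
snap("side","d_side");im,c=snap("wrist","d_wrist")
s=cv2.imread("pics/d_side.png");cv2.imwrite("pics/d_sz.png",cv2.resize(s[160:310,190:330],None,fx=4,fy=4))
E
```

```text
clock: 5.02
position: [0.4898, 0.3038, 0.1335]
ee_rot: [-0.124, 3.136, 0.005]
force: [2.3, 6.7, 0.2]
width: 0.28
clock: 5.68
position: [0.4776, 0.3029, 0.1049]
ee_rot: [-0.124, 3.138, 0.004]
force: [-6.0, 2.7, 17.3]
width: 0.281
[0.4776 0.3029 0.1049] [-5.99244506  2.71282167 17.31452256] 0.2807188957131788
```

View pics/d_sz.png

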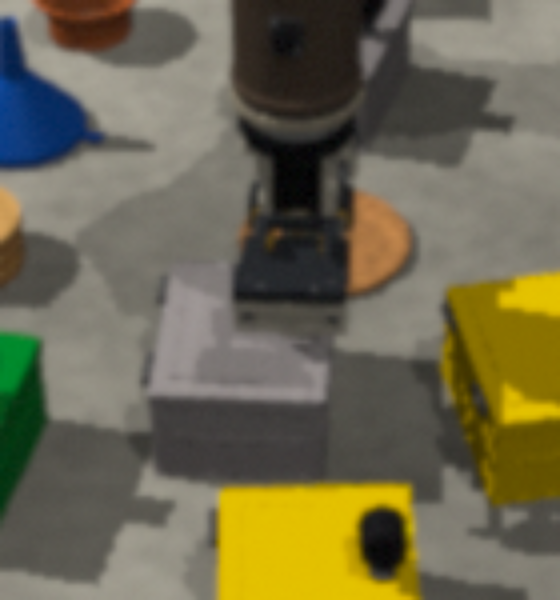

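Lid pressed shut (17 N downward at the stop). I'll release it, rise and move to the M tin.

```bash
python3 -m crank '[[0,0,0,0.006,0],[0.7,0,0,0,0],[0.7,0,0,0,0],[0.7,0,0,0,0],[0.7,0,0,0,0],[0.7,0,0,0.04,0],[0.7,0,0,0.09,0],[0.7,0,0,0.09,0]]' 20
python3 -m crank '[[0.7,0,-0.04,0.02,-0.02],[0.7,0,-0.085,0,-0.02],[0.7,0,-0.085,0,-0.02],[0.7,0,-0.085,0,-0.02],[0.7,0,-0.085,0,-0.02],[0.7,0,-0.085,0,-0.02],[0.7,0,-0.085,0,-0.02],[0.7,0,-0.085,0,-0.02]]' 20
python3 -m crank '[[0.7,0,-0.085,0,-0.02],[0.7,0,-0.085,0,-0.02],[0.7,-0.004,-0.085,0,-0.02],[0.7,-0.004,-0.085,0,-0.01],[0.7,0,-0.005,0,0],[0.7,0,0,0,0],[0.7,0,0,0,0],[0.7,0,0,0,0]]' 20
python3 - <<'E'
from h import *
s=arm.observe();p=s["position"];r=s["ee_rot"];print(p.round(4),np.degrees(2*np.arctan2(r[1],r[0]))%360,s["width"],s["clock"])
im,c=snap("wrist","e_wrist");snap("side","e_side");t,_=snap("top","e_top")
E
```

```text
clock: 6.45
position: [0.4767, 0.3002, 0.193]
ee_rot: [0.122, -3.136, 0.004]
force: [1.3, 0.2, -0.0]
width: 0.694
clock: 7.12
position: [0.4772, 0.0453, 0.2013]
ee_rot: [-0.143, -3.138, 0.0]
force: [1.1, 0.3, -0.2]
width: 0.699
clock: 7.78
position: [0.4745, -0.0894, 0.2011]
ee_rot: [-0.253, -3.131, -0.001]
force: [-0.1, 0.0, 0.4]
width: 0.702
[ 0.4745 -0.0894  0.2011] 170.75857533071468 0.7021291714385897 7.7833
```

View pics/e_wrist.png

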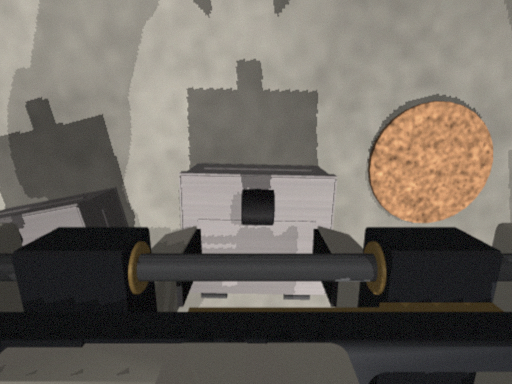

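View pics/e_top.png

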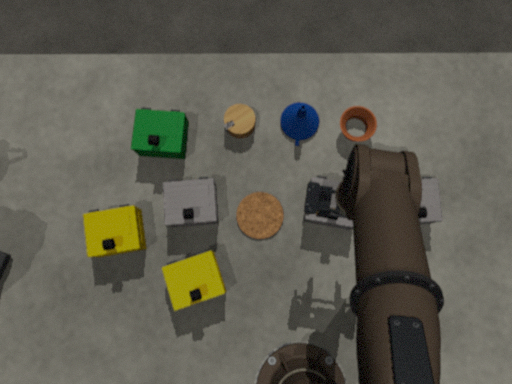

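Knob at (258,207), centred, and L is shut again in the top view. I'll grip and open M.

```bash
python3 -m crank '[[0.7,0,0,-0.04,0],[0.7,0,0,-0.05,0],[0.7,0,0,-0.05,0],[0.7,0,0,-0.05,0],[0.7,0,0,-0.043,0],[0.3,0,0,0,0],[0,0,0,0,0],[0,0,0,0,0]]' 20
python3 -m crank '[[0,0,0,0,0],[0,0,0,0,0],[0,0,0,0,0],[0,0,0,0,0],[0,0,0,0,0],[0,0,0,0,0],[0,0,0,0,0],[0,0,0,0,0]]' 20
```

```text
clock: 8.6
position: [0.4751, -0.0905, 0.1089]
ee_rot: [0.255, 3.13, 0.0]
force: [0.2, 0.6, 0.3]
width: 0.533
clock: 9.27
position: [0.4753, -0.0891, 0.1089]
ee_rot: [0.255, 3.13, 0.003]
force: [0.1, 5.7, 4.9]
width: 0.284
```

```bash
python3 -m crank '[[0,0.013,-0.002,0.032,0],[0,0.017,-0.003,0.03,0],[0,0.021,-0.0035,0.027,0],[0,0.024,-0.004,0.024,0],[0,0.027,-0.0045,0.021,0],[0,0.03,-0.005,0.017,0],[0,0.032,-0.005,0.013,0],[0,0.033,-0.0055,0.009,0]]' 20
python3 -m crank '[[0,0.034,-0.0055,0.004,0],[0,0.034,-0.0055,0,0],[0,0,0,0,0],[0,0,0,0,0],[0,0,0,0,0],[0,0,0,0,0],[0,0,0,0,0],[0,0,0,0,0]]' 20
python3 - <<'E'
from h import *
s=arm.observe();print(s["position"].round(4),s["force"],s["width"])
for n in ("wrist","side"):snap(n,"f_"+n)
E
```

```text
clock: 9.93
position: [0.5522, -0.1032, 0.1775]
ee_rot: [-0.256, -3.128, -0.002]
force: [-2.9, 0.8, -4.7]
width: 0.285
clock: 10.6
position: [0.5806, -0.1084, 0.1793]
ee_rot: [0.256, 3.13, -0.0]
force: [2.9, -2.0, -0.2]
width: 0.283
[ 0.5806 -0.1084  0.1793] [ 2.93539017 -1.95591033 -0.24632611] 0.28286138810568406
```

View pics/f_wrist.png

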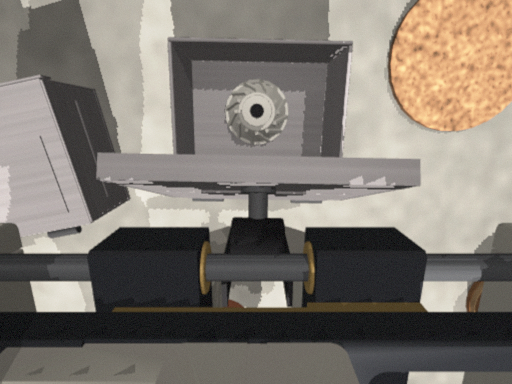

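The burr is here, bore at (257,110). I'll open the lid to about 97°, release, and measure the burr.

```bash
python3 - <<'E'
from h import *
c=arm.get_calibration("wrist")
for z in (.048,.056,.059): print(plane("wrist",(257,110),z,c))
print(plane("wrist",(457,51),.008,c))
E
python3 -m crank '[[0,0.034,-0.0055,-0.005,0],[0,0.033,-0.0055,-0.009,0],[0,0.032,-0.005,-0.013,0],[0,0,0,0,0],[0,0,0,0,0],[0.5,0,0,0,0],[0.6,0,0,0,0],[0.7,0,0,0,0]]' 20
python3 -m crank '[[0.7,0,0,0,0],[0.7,0,0,0.03,0],[0.7,0,0,0.07,0],[0.7,0,0,0.07,0],[0.7,0,0,0.04,0],[0.7,0,0,0,0],[0.7,0,0,0,0],[0.7,0,0,0,0]]' 20
python3 - <<'E'
from h import *
s=arm.observe();p=s["position"];print(p.round(4),s["force"],s["width"])
for n in ("wrist","side"):snap(n,"g_"+n)
s=cv2.imread("pics/g_side.png");cv2.imwrite("pics/g_sz.png",cv2.resize(s[100:220,200:350],None,fx=5,fy=5))
E
```

```text
[ 0.50179049 -0.09567722  0.048     ]
[ 0.50208473 -0.09573493  0.056     ]
[ 0.50219507 -0.09575657  0.059     ]
[0.47780774 0.10544508 0.008     ]
clock: 11.37
position: [0.6194, -0.1136, 0.1678]
ee_rot: [-0.254, -3.13, -0.001]
force: [-0.3, -0.3, 0.5]
width: 0.45
clock: 12.03
position: [0.6197, -0.1142, 0.252]
ee_rot: [-0.255, -3.131, -0.0]
force: [0.0, 0.1, -1.3]
width: 0.7
[ 0.6197 -0.1142  0.252 ] [ 0.00236416  0.09222833 -1.27266506] 0.6996471490004353
```

View pics/g_wrist.png

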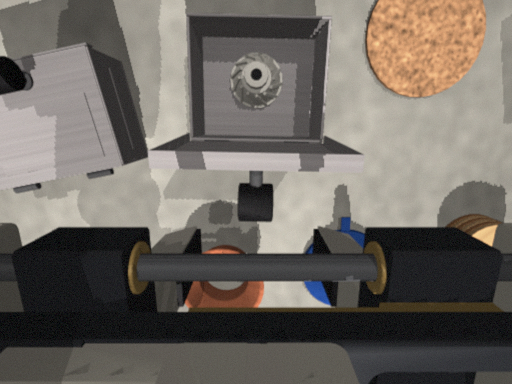

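View pics/g_sz.png

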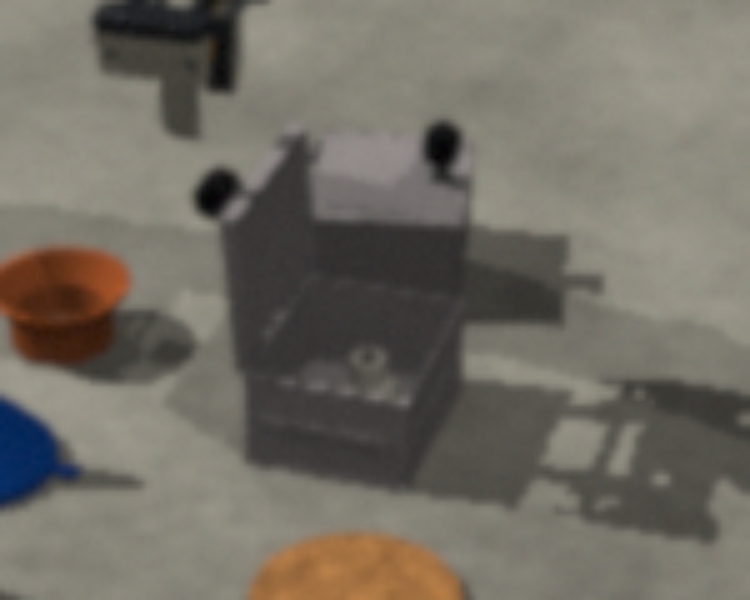

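```bash
python3 - <<'E'
from h import *
c=arm.get_calibration("wrist")
def pad(im):
    h=cv2.cvtColor(im,cv2.COLOR_BGR2HSV);m=((h[...,0]<20)&(h[...,1]>90)&(h[...,2]>80)).astype(np.uint8)
    ks=cv2.findContours(m,0,1)[0];return [(np.round(cv2.fitEllipse(k)[0],1),np.round(cv2.fitEllipse(k)[1],0)) for k in ks if cv2.contourArea(k)>300]
S=cv2.imread("pics/g_side.png");W=cv2.imread("pics/g_wrist.png");T=cv2.imread("pics/e_top.png")
print("side",pad(S));print("top",pad(T));print("wrist",pad(W))
for n,u in [("side",p[0]) for p in pad(S)]+[("top",p[0]) for p in pad(T)]+[("wrist",p[0]) for p in pad(W)]:
    print(n,u,plane(n,u,.008,c if n=="wrist" else None).round(4))
rw=ray("wrist",(256.5,74.5),c);rs=ray("side",(273.8,171.4))
print("burr",tri([rw,rs]),plane("wrist",(256.5,74.5),.059,c),plane("side",(273.8,171.4),.059))
# knob of M open in wrist/side ; tin rim front corners wrist
for u in ((189,16),(331,17)):print(plane("wrist",u,.076,c).round(4))
# floor corners
for u in ((201,132),(324,135)): print("floor back",plane("wrist",u,.003,c).round(4))
for u in ((203,28),(316,28)): print("floor front",plane("wrist",u,.003,c).round(4))
E
```

```text
side [(array([272.1, 218.7]), array([24., 43.])), (array([178.2, 216.4]), array([21., 32.])), (array([210.3, 157.9]), array([18., 28.])), (array([350.3,  33.2]), array([40., 82.]))]
top [(array([259.5, 215.2]), array([46., 46.])), (array([357.7, 123.5]), array([35., 36.])), (array([239.2, 118.2]), array([27., 31.]))]
wrist [(array([226.2, 295.4]), array([27., 91.])), (array([480.8, 228. ]), array([26., 43.])), (array([423.9,  42.5]), array([101., 126.]))]
side [272.1 218.7] [0.4787 0.1089 0.008 ]
side [178.2 216.4] [0.7864 0.1376 0.008 ]
side [210.3 157.9] [ 0.7684 -0.2353  0.008 ]
side [350.3  33.2] [ 0.214  -1.9094  0.008 ]
top [259.5 215.2] [0.4866 0.1096 0.008 ]
top [357.7 123.5] [ 0.7673 -0.1925  0.008 ]
top [239.2 118.2] [0.7863 0.1699 0.008 ]
wrist [226.2 295.4] [ 0.7874 -0.1882  0.008 ]
wrist [480.8 228. ] [0.7412 0.1804 0.008 ]
wrist [423.9  42.5] [0.4923 0.1076 0.008 ]
burr (array([ 0.50061499, -0.09594165,  0.05669931]), [1.4, 1.4]) [ 0.5022943  -0.09571403  0.059     ] [ 0.49889558 -0.09301153  0.059     ]
[ 0.4427 -0.1515  0.076 ]
[ 0.4657 -0.0172  0.076 ]
floor back [ 0.5508 -0.1765  0.003 ]
floor back [ 0.5804 -0.0199  0.003 ]
floor front [ 0.4329 -0.1488  0.003 ]
floor front [ 0.4548 -0.0161  0.003 ]
```

```bash
python3 -m crank '[[0.5,-0.037,0.006,0,0],[0.5,-0.065,0.01,0,0],[0.5,-0.065,0.01,0,0],[0.5,-0.065,0.01,0,0],[0.5,-0.065,0.01,0,0],[0.5,0,0.001,0,0],[0.5,0,0,0,0],[0.5,0,0,-0.05,0]]' 10
python3 -m crank '[[0.5,0,0,-0.07,0],[0.5,0,0,-0.07,0],[0.5,0,0,-0.07,0],[0.5,0,0,-0.05,0],[0.5,0,0,0,0],[0.5,0,0,0,0],[0.5,0,0,0,0],[0.5,0,0,0,0]]' 10
python3 - <<'E'
from h import *
s=arm.observe();p=s["position"];print(p.round(4),s["force"],s["width"])
for n in ("wrist","side"):snap(n,"h_"+n)
print(proj("wrist",p+[0,0,-.071]))
E
```

```text
clock: 12.8
position: [0.5039, -0.096, 0.2347]
ee_rot: [0.255, 3.125, 0.0]
force: [0.5, -0.0, -0.2]
width: 0.501
clock: 13.47
position: [0.5026, -0.0959, 0.1295]
ee_rot: [0.256, 3.129, -0.0]
force: [0.2, 0.6, -0.4]
width: 0.5
[ 0.5026 -0.0959  0.1295] [ 0.2166066   0.6468053  -0.38018747] 0.49977605360102445
[257.37687576 216.84516419]
```

View pics/h_wrist.png

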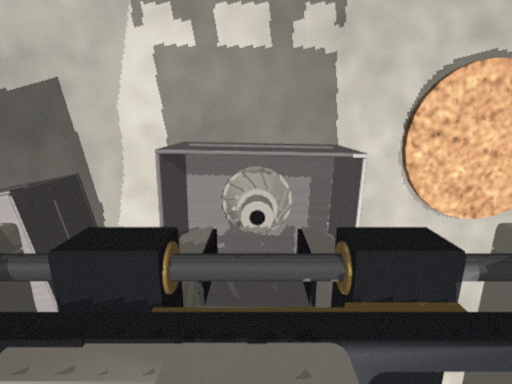

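The bore at (257,217) matches the tool axis projection (257.4,216.8). I'll descend to the hub and grip lightly.

```bash
python3 -m crank '[[0.5,0,0,-0.04,0],[0.5,0,0,-0.05,0],[0.5,0,0,-0.05,0],[0.5,0,0,-0.03,0],[0.5,0,0,-0.011,0],[0.5,0,0,0,0],[0.4,0,0,0,0],[0.35,0,0,0,0]]' 15
python3 -m crank '[[0.3,0,0,0,0],[0.25,0,0,0,0],[0.2,0,0,0,0],[0,0,0,0,0],[0,0,0,0,0],[0,0,0,0,0],[0,0,0,0,0],[0,0,0,0,0]]' 15
```

```text
clock: 14.23
position: [0.5022, -0.0959, 0.0568]
ee_rot: [0.256, 3.129, 0.0]
force: [0.1, 0.2, 0.2]
width: 0.401
clock: 14.9
position: [0.5019, -0.0957, 0.0565]
ee_rot: [0.256, 3.13, 0.0]
force: [-1.1, 0.4, 7.0]
width: 0.276
```

```bash
python3 -m crank '[[0,0,0,0.01,0],[0,0,0,0.02,0],[0,0,0,0.03,0],[0,0,0,0.05,0],[0,0,0,0.05,0],[0,0,0,0.05,0],[0,0,0,0.05,0],[0,0,0,0.05,0]]' 15
python3 -m crank '[[0,0,0,0.04,0],[0,0,0,0.02,0],[0,0,0,0,0],[0,0,0,0,0],[0,0,0,0,0],[0,0,0,0,0],[0,0,0,0,0],[0,0,0,0,0]]' 15
python3 - <<'E'
from h import *
for n in ("wrist","side"):snap(n,"i_"+n)
s=cv2.imread("pics/i_side.png");cv2.imwrite("pics/i_sz.png",cv2.resize(s[80:260,170:350],None,fx=3.3,fy=3.3))
E
```

```text
clock: 15.57
position: [0.5008, -0.0958, 0.1812]
ee_rot: [-0.256, -3.131, -0.0]
force: [0.6, -0.2, -1.9]
width: 0.275
clock: 16.23
position: [0.501, -0.0958, 0.203]
ee_rot: [-0.256, -3.13, 0.0]
force: [-0.0, 0.9, -1.8]
width: 0.279
```

View pics/i_wrist.png

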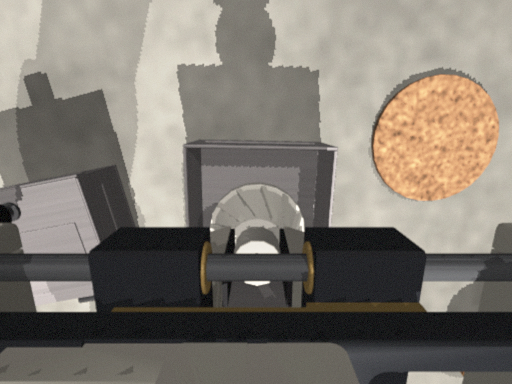

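View pics/i_sz.png

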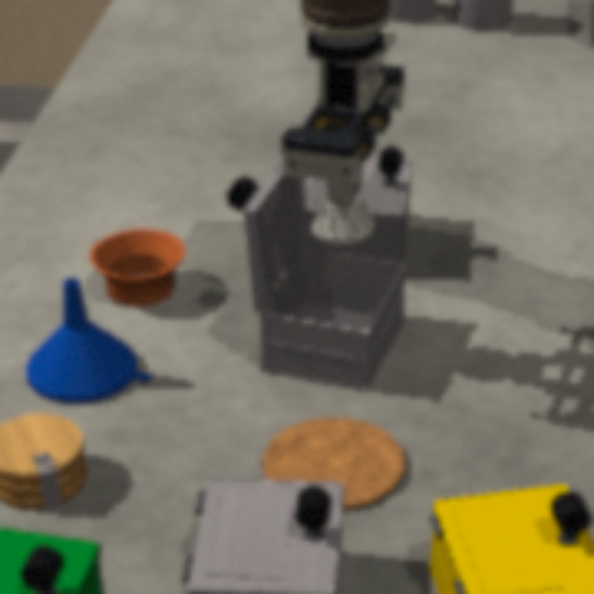

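The burr is held upright (weight about 1.9 N). I'll carry it over the pad.

```bash
python3 -m crank '[[0,-0.002,0.03,0,0],[0,-0.006,0.06,0,0],[0,-0.008,0.07,0,0],[0,-0.008,0.07,0,0],[0,-0.008,0.07,0,0],[0,-0.008,0.07,0,0],[0,-0.008,0.07,0,0],[0,0,0.05,0,0]]' 15
python3 -m crank '[[0,0,0.022,-0.02,0],[0,0,0,-0.05,0],[0,0,0,-0.06,0],[0,0,0,-0.06,0],[0,0,0,-0.04,0],[0,0,0,0,0],[0,0,0,0,0],[0,0,0,0,0]]' 15
python3 - <<'E'
from h import *
s=arm.observe();p=s["position"];print(p.round(4),s["width"])
for n in ("wrist","side","top"):snap(n,"j_"+n)
s=cv2.imread("pics/j_side.png");cv2.imwrite("pics/j_sz.png",cv2.resize(s[140:280,190:330],None,fx=4,fy=4))
c=arm.get_calibration("wrist");W=cv2.imread("pics/j_wrist.png")
h=cv2.cvtColor(W,cv2.COLOR_BGR2HSV);m=((h[...,0]<20)&(h[...,1]>90)&(h[...,2]>60)).astype(np.uint8)[:225]
k=max(cv2.findContours(m,0,1)[0],key=cv2.contourArea)[:,0]
k=np.array([q for q in k if 0<q[1]<215]);P=np.array([plane("wrist",q,.008,c)[:2] for q in k])
d=np.linalg.norm(P-np.array([.482,.109]),axis=1);P=P[d>.058]
A=np.c_[2*P,np.ones(len(P))];x=np.linalg.lstsq(A,(P**2).sum(1),rcond=None)[0];print(x[:2],np.sqrt(x[2]+x[0]**2+x[1]**2),len(P))
E
```

```text
clock: 17.0
position: [0.4813, 0.103, 0.2037]
ee_rot: [-0.253, -3.131, -0.001]
force: [1.0, -0.4, -3.0]
width: 0.277
clock: 17.67
position: [0.4828, 0.1087, 0.1124]
ee_rot: [0.257, 3.13, 0.0]
force: [0.5, 0.0, -1.3]
width: 0.277
[0.4828 0.1087 0.1124] 0.27684519880978165
[0.48490683 0.11024428] 0.06915880649384737 249
```

View pics/j_wrist.png

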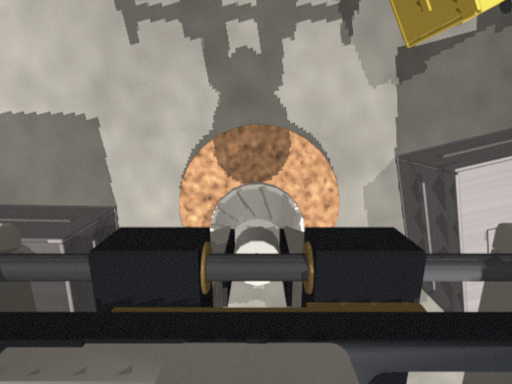

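View pics/j_sz.png

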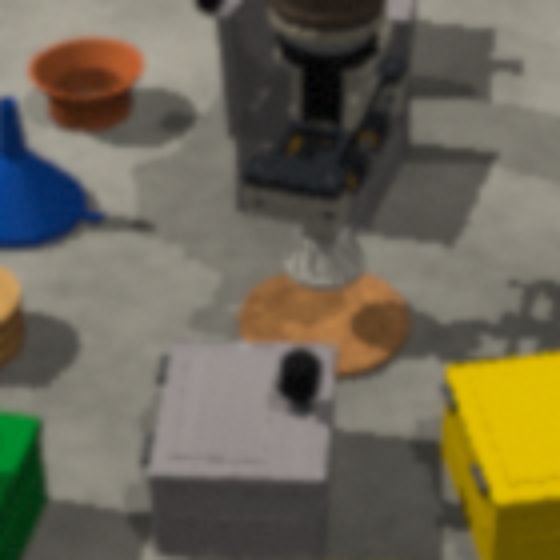

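The pad circle fit gives (0.485,0.110) with r 69 mm, and the tool is over it. Now a slow lowering.

```bash
python3 -m crank '[[0,0.005,0.003,-0.025,0],[0,0,0,-0.03,0],[0,0,0,-0.025,0],[0,0,0,-0.015,0],[0,0,0,-0.01,0],[0,0,0,0,0],[0,0,0,0,0],[0,0,0,0,0]]' 15
python3 -m crank '[[0,0,0,-0.003,0],[0,0,0,-0.003,0],[0,0,0,-0.003,0],[0,0,0,-0.003,0],[0,0,0,-0.003,0],[0,0,0,0,0],[0,0,0,0,0],[0,0,0,0,0]]' 15
```

```text
clock: 18.48
position: [0.4844, 0.1103, 0.07]
ee_rot: [0.256, 3.131, 0.0]
force: [0.6, 0.1, -2.9]
width: 0.275
clock: 19.15
position: [0.4841, 0.1102, 0.0637]
ee_rot: [-0.256, -3.131, 0.0]
force: [-0.3, -0.4, -1.4]
width: 0.277
```

```bash
python3 -m crank '[[0,0,0,-0.002,0],[0,0,0,-0.002,0],[0,0,0,0,0],[0,0,0,0,0],[0,0,0,0,0],[0,0,0,0,0],[0,0,0,0,0],[0,0,0,0,0]]' 15
python3 -m crank '[[0,0,0,-0.002,0],[0,0,0,-0.001,0],[0,0,0,0,0],[0,0,0,0,0],[0,0,0,0,0],[0,0,0,0,0],[0,0,0,0,0],[0,0,0,0,0]]' 15
```

```text
clock: 19.82
position: [0.4842, 0.1103, 0.0622]
ee_rot: [0.256, 3.131, 0.0]
force: [0.2, -0.3, -2.8]
width: 0.279
clock: 20.48
position: [0.4842, 0.1103, 0.0615]
ee_rot: [0.256, 3.131, 0.001]
force: [-2.1, -0.4, 7.3]
width: 0.28
```

Contact at about 7 N upward. Time to release gently and check before leaving.

```bash
python3 -m crank '[[0.3,0,0,0,0],[0.34,0,0,0,0],[0.38,0,0,0,0],[0.45,0,0,0,0],[0.5,0,0,0,0],[0.55,0,0,0,0],[0.6,0,0,0,0],[0.6,0,0,0,0]]' 15
python3 -m crank '[[0.6,0,0,0.02,0],[0.6,0,0,0.04,0],[0.6,0,0,0.06,0],[0.6,0,0,0.08,0],[0.6,0,0,0.08,0],[0.6,0,0,0.08,0],[0.6,0,0,0.04,0],[0.6,0,0,0,0]]' 15
python3 -m crank '[[0.6,-0.06,0,0,0],[0.6,-0.08,0,0,0],[0.6,-0.08,0,0,0],[0.6,-0.04,0,0,0],[0.6,0,0,0,0],[0.6,0,0,0,0],[0.6,0,0,0,0],[0.6,0,0,0,0]]' 15
python3 - <<'E'
from h import *
s=arm.observe();p=s["position"];print(p.round(4),s["width"],s["force"])
for n in ("wrist","side","top"):snap(n,"k_"+n)
s=cv2.imread("pics/k_side.png");cv2.imwrite("pics/k_sz.png",cv2.resize(s[110:290,150:330],None,fx=3.3,fy=3.3))
t=cv2.imread("pics/k_top.png");cv2.imwrite("pics/k_tz.png",cv2.resize(t[80:260,140:460],None,fx=2.4,fy=2.4))
E
```

```text
clock: 21.15
position: [0.4841, 0.1103, 0.0609]
ee_rot: [-0.256, -3.131, -0.0]
force: [0.1, -0.2, -0.6]
width: 0.589
clock: 21.82
position: [0.4861, 0.1108, 0.2254]
ee_rot: [0.256, 3.125, 0.005]
force: [0.7, 0.6, 0.1]
width: 0.598
clock: 22.48
position: [0.381, 0.1103, 0.221]
ee_rot: [0.257, 3.131, 0.0]
force: [-0.0, 0.8, 0.0]
width: 0.602
[0.381  0.1103 0.221 ] 0.6016227662311655 [-0.04536162  0.8192512   0.03197815]
```

View pics/k_sz.png

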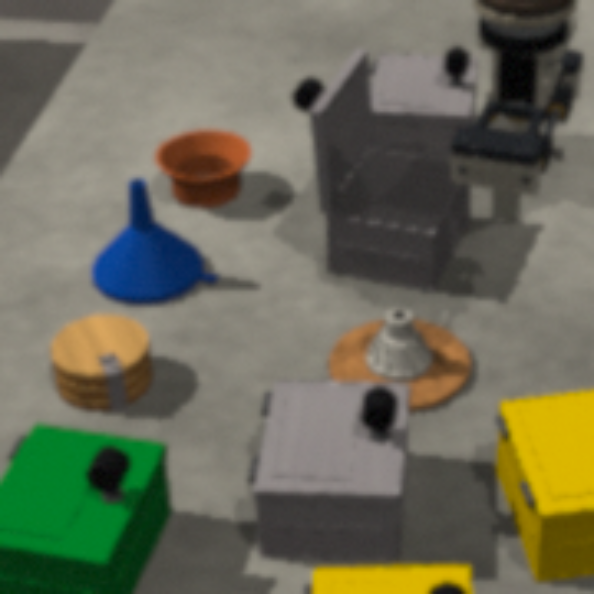

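View pics/k_tz.png

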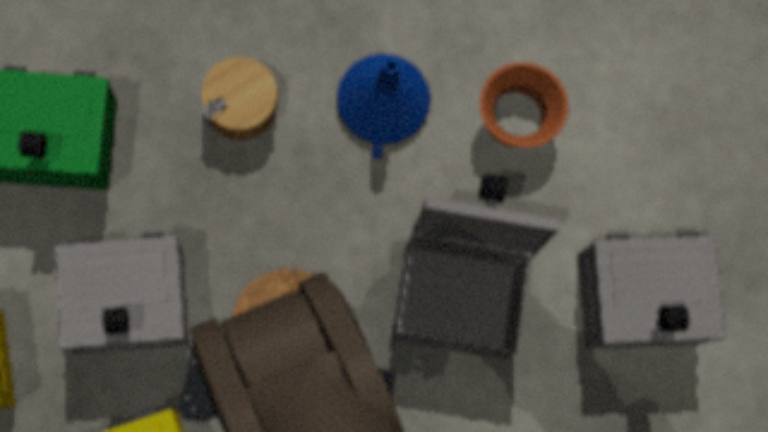

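View pics/k_wrist.png

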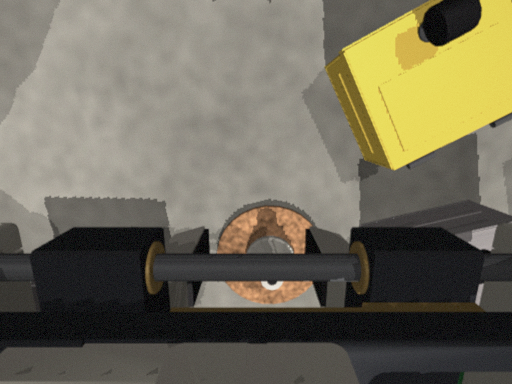

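The burr stands upright and centred on the pad. Last check: the L lid and its neighbours against the starting pictures.

```bash
python3 - <<'E'
from h import *
for v,boxes in (("top",{"L":(158,222,172,230),"byst":(215,385,95,160),"R":(380,445,172,230)}),("side",{"L":(222,276,225,282),"byst":(160,230,145,238)})):
    a=cv2.imread(f"pics/a_{v}.png").astype(int);k=cv2.imread(f"pics/k_{v}.png").astype(int)
    for n,(x0,x1,y0,y1) in boxes.items():
        A=a[y0:y1,x0:x1];B=k[y0:y1,x0:x1];d=abs(A-B).max(2);f=lambda m:tuple(np.round(np.argwhere(m.max(2)<35).mean(0),1)) if (m.max(2)<35).any() else None
        print(v,n,"px>40:",(d>40).sum(),"dark centroid",f(A),f(B))
E
```

```text
top L px>40: 18 dark centroid (np.float64(45.4), np.float64(28.5)) (np.float64(42.4), np.float64(31.9))
top byst px>40: 51 dark centroid (np.float64(22.0), np.float64(62.7)) (np.float64(61.3), np.float64(130.7))
top R px>40: 0 dark centroid (np.float64(35.9), np.float64(21.7)) (np.float64(37.4), np.float64(27.9))
side L px>40: 9 dark centroid (np.float64(9.6), np.float64(42.6)) (np.float64(9.3), np.float64(42.5))
side byst px>40: 0 dark centroid None None
```

```bash
python3 -c "
from cell import arm
print(arm.sign_off())"
```

```text
the job is handed in; nothing more can be done
None
```

The burr is standing upright on the cork pad and I've handed the job in. The left tin held the basket, so I shut it again. The tin right of the pad held the burr: I gripped its hub at 15 N, set it down with about 7 N on the wrist, and released it. That emptied tin is still open, and I never opened the far-right tin.

- **Burr:** the last pictures show it upright and near the pad's centre, with the gripper clear of everything.
- **Basket tin:** its lid looks as it did at the start (knob within 0.3 px in the side view).
- **Surroundings:** the funnel, stand and coasters show no movement in the side view. The few changed pixels near them in the top view are probably the raised lid and its knob.
- **Disagreement:** the cameras differed by up to 9 mm on the pad's x position (0.478 to 0.487 m). I used the close-up fit of 0.485 m; the gap is well inside the 38 mm allowance.

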